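Set the polariser ring to the index and lock it

ROBOT

A 6-joint arm with a two-finger parallel gripper is mounted at the origin on a cart in front of the work surface, level with it; the furniture and walls round the work are solid. World frame = base frame: x ahead of the robot, y to its left, z up, the work surface at z = 0. Lengths are in m, angles in rad, forces in N, time in s.
With the tool pointing down it reaches from about 0.35 to 1 m from the base axis. Payload 7.1 kg.
Tool frame: the origin (TCP) lies midway between the tips of the shut fingers; the grasp point (between the pads) lies 19 mm behind it (arm.grasp_offset is the distance from the TCP to the grasp point, in m); z points along the fingers, y is the direction in which the jaws open and shut (so a half turn about z gives the same grasp; the last joint's range is limited). The gripper opens to 85 mm and grips with 20 to 120 N. Pads are 22 mm wide; open, the fingers measure 114 mm over their backs; the gripper's body (76 mm by 85 mm) begins 54 mm behind the grasp point. The pads swing forward as they close: fully open they stand 13 mm farther back than shut.
Start: joints at [-1.328, 0.423, 1.63, -0, 1.089, -0.019], TCP at [0.162, -0.604, 0.231] pointing down, gripper open.
Joint ranges: [-3, 3], [-0.9, 2.11], [0.09, 2.58], [-1.31, 4.45], [0.11, 2.69], [-2.54, 2.54]. Speed limits (rad/s): [2.39, 2.39, 3.01, 3.14, 3.14, 3.14].

INTERFACE

Orientations are given as a unit quaternion [x, y, z, w].
In Python, from workcell import arm gives the robot as it stands. The module is installed in compiled form; this text tells all that it offers.
- The arm moves only by the tool carry_out, never from a script. Its arguments are lists of equal length, an entry for each row: "xyz": the shift along the world's x, y, z in units of 40 mm (1.0 is 40 mm), a list of three; "spin": the turn about the world's z in units of 6 degrees (1.0 is 6 degrees); "hand": the closure, from 0 (fully open) to 1 (shut). In form: {"xyz": [[x, y, z], ...], "spin": [spin, ...], "hand": [hand, ...]}. A call has 1 to 8 rows; each row is the pose to reach, as a shift and turn from the pose measured when the call began; what a row does not reach only later rows make up. A row lasts 1/12 s, in which the tool goes at most 41.7 mm and 7.16 degrees, less where a joint would pass 70% of its speed; a pose out of reach is approached as far as the arm can. A call with a gripper value outside its range is refused whole. The fingers move at their own pace and stop on an object; "squeeze" is the grip in N (left out, the last holds). Time passes only in rows, so rows that repeat a pose let the fingers close. It gives the time, the measured TCP pose, the force and the opening at its end, in the units of the state.
- arm.sense(): the state, without advancing time (a new reading comes with each control period).
- arm.read_camera(name): name is "side" or "top" or "wrist"; returns a dict with "pixels" (400x640x3 uint8, red, green, blue), "intrinsics" (3x3 intrinsics, pixels), "cam_to_world" (4x4, takes a point from camera to world coordinates); the wrist camera has in their place "mount" (4x4, takes a point from camera to tool coordinates, whose origin is the TCP and whose axes are the flange's). Camera axes: x right, y down, z forward; pixel columns grow to the right and rows downward; lengths in m; the calibration is good to about 2 mm. A picture is of the moment at which its call begins: read the wrist's pose just before it. There is no depth.
- arm.sign_off(): hands the job in, once; it reports no verdict.
The state is a dict: "time_s": time; "qpos": joint angles; "dq": joint speeds; "joint_efforts": joint torques, N m; "eef_pos": TCP position; "orientation": TCP orientation; "wrist_force": force on the tool from outside, world axes, zero at the start; "moment": the same for the moment, N m; "opening": opening from 0.0 (shut) to 1.0 (fully open).
Only numpy, scipy, OpenCV 4.12 (cv2) and the standard library are available. Lean on these libraries where they do the work, as an engineer would, in place of code of your own. Each camera call takes 0.05 s, during which the arm holds its last target.

TASK

On the polarised-light stage, push the ring's lever post round its arc until the lever's pointer lines up with the point of the small index rider on the scale, then push the round lock key on the stage all the way down so that it stays down. Only push gently with the outside of the fingers or the fingertips: grip and lift nothing, do not shift the stage or the rider, and leave the sample vial on the window and the squat vial, marker and tin beside the stage as they stand.

Things in the scene. Friction and masses are not known exactly. Their poses are not given: they have to be found in the camera images.
- stage: polarised-light stage: grey housing, top 40 mm above the worktop, loose on rubber feet (4 kg). Origin on the ring's turning axis at worktop level; z up; -x is its front (roughly toward the robot), +y its left. Housing: x = -130 to +85 mm, y = -125 to +160 mm. Bare metal scale arc (111 mm radius, top 42 mm high) round the front of the ring, with black marks every 5 degrees
- ring (a joint): angle of the dark knurled ring (outer radius 70 mm, inner 47 mm, top 55 mm above the worktop) about the stage's z, rad: 0 with its lever toward the stage's -x (front), positive counter-clockwise from above (lever toward the stage's -y, right). Starts at 0.6 to 1.2; stops at -1.35 and 1.35. Stiff: takes 1.5 to 3 N at the post, stays where it is left
- lever_post (a point): point on the axis of the upright round steel post on the lever, 10 mm below its top. The post is 14 mm in diameter, stands 83 mm from the ring's axis and rises from 52 to 94 mm above the worktop; the flat lever arm below it is 14 mm wide, its top 53 mm high. The point's frame turns with the ring
- pointer (a point): tip of the dark pointed end of the lever, 99 mm from the ring's axis, 47.5 mm above the worktop. Its frame turns with the ring (its -x runs out along the lever)
- index (a joint): angle of the index rider about the same axis, same zero and sense as ring, rad; it lies between -1.1 and 0.1. When ring and index read the same, pointer and rider point face each other with 4.5 mm between their tips
- index_tip (a point): inward point of the index rider, a small brass block (14 x 12 mm, top 54 mm above the worktop) clamped on the outer rim of the scale: the point lies 103.5 mm from the ring's axis, 47.5 mm high; the block reaches out to 125 mm. Its frame turns with the rider (its -x runs outward)
- lock_key (a joint): travel of the lock key, m: 0 up, 0.010 fully down; it takes about 4 to 6 N to push and stays where it is left
- key_top (a point): centre of the flat top of the lock key, a round black plunger cap 30 mm in diameter on a dark collar 38 mm wide, near the stage's left edge (x = 0, y = +137 mm in the stage's frame); 63 mm above the worktop when up, 53 mm when down
- sample_vial: small closed vial with a blue cap, 25 mm in diameter, 55 mm tall, standing loose on the white window (87 mm across, top 48 mm above the worktop) inside the ring; origin at its foot (cap top 103 mm above the worktop)
- squat_vial: closed vial with a yellow cap, 45 mm in diameter, 80 mm tall, standing on the worktop right of the stage; origin at its foot
- marker: marker pen, 12 x 133 mm, lying on the worktop behind and right of the stage, lengthwise along its y; origin at its underside
- tin: flat closed tin, 70 x 112 x 28 mm, on the worktop left of the stage; origin at the centre of its underside
Mind the look-alikes: they are no part of the job. There is more than one size of the sample_vial; the one meant has the size given above.

How it is judged:
On the way, in this order (a step that is already met when the one before it is completed fails the run):
1. the lever's pointer is set to the index (within 3 degrees) and at rest, the key still up (angle between the x axis of pointer and the x axis of index_tip, either way round below 0.052 rad and velocity of joint ring between -0.05 and 0.05 rad/s and value of joint lock_key below 0.003 m), for 0.3 s.
2. the lock key is pushed down with the pointer at the index (value of joint lock_key above 0.0085 m and angle between the x axis of pointer and the x axis of index_tip, either way round below 0.052 rad), for 0.2 s.
At the end, for the whole second after the job is handed in: The pointer is within 3 degrees of the index rider, the lock key is down by at least 8.5 of its 10 mm, the stage lies within 15 mm of where it stood and at rest, and the sample vial still stands upright on the window within 20 mm of its place (all of step 2 and distance of stage from where it was at the start of the episode below 0.015 m and linear speed of stage below 0.01 m/s and angle between sample_vial's own z axis and vertical below 0.1 rad and distance of sample_vial from where it was at the start of the episode below 0.02 m); the robot touches nothing.
It fails at once if the stage is shifted by more than 15 mm, or lifted or tipped (distance of stage from where it was at the start of the episode above 0.015 m or height (world z) of stage above 0.008 m or angle between stage's own z axis and vertical above 0.06 rad).
It fails at once if the index rider is shifted by more than 15 mm (distance of index_tip from where it was at the start of the episode above 0.015 m).
It fails at once if the ring or its lever is gripped or pushed with more than 22 N (contact force between the fingers and ring above 22 N).
It fails at once if the sample vial is moved, lifted or tipped (distance of sample_vial from where it was at the start of the episode above 0.02 m or angle between sample_vial's own z axis and vertical above 0.3 rad).
It fails at once if the squat vial, marker or tin is moved by more than 20 mm (distance of any of squat_vial, marker, tin from where it was at the start of the episode above 0.02 m).
It also fails if it takes over 51 s, if anything falls off the work surface, if the arm or the gripper's body presses on something with over 40 N, if the wrist force passes 120 N, or if a joint passes its speed limit or range.

## Working session

There is one attempt and no reset: what is moved stays moved. The work goes in short steps, Python scripts to look and compute and a tool call to move; the robot and the scene stay as the last step left them, time stands still between calls to the robot, and variables do not carry over. Pictures are saved under pics/ and viewed, and the job is handed in when it is done.

Besides the shell and the picture viewer there is one more tool, called by a JSON object that holds its "name" and its "arguments". carry_out: Moves the arm, as the interface text tells. Its arguments: {"type":"object","properties":{"xyz":{"type":"array"},"spin":{"type":"array"},"hand":{"type":"array"},"squeeze":{"type":"number"}},"required":["xyz","spin","hand"]}

```bash
mkdir -p pics; python3 - <<'E'
from workcell import arm
import cv2,numpy as np
print(arm.sense())
for n in("top","side","wrist"):
    c=arm.read_camera(n); cv2.imwrite(f"pics/{n}0.png",c["pixels"][:,:,::-1])
    np.savez(f"{n}0.npz",**c); print(n,c["intrinsics"].tolist(),np.round(c.get("cam_to_world",c.get("mount")),4).tolist())
E
```

```text
{'time_s': 0.0, 'qpos': array([-1.32800401e+00,  4.23835648e-01,  1.63072862e+00, -2.46150103e-05,
        1.08858620e+00, -1.89829709e-02]), 'dq': array([ 9.78040103e-04,  4.33021610e-04, -5.96087758e-04,  7.06169824e-05,
        7.83698456e-04,  6.54003448e-04]), 'joint_efforts': array([ 3.22452885e-03, -5.57373869e+01, -2.81738198e+01,  1.18170756e-04,
        7.37541821e-03, -1.60600194e-05]), 'eef_pos': array([ 0.16164032, -0.60315146,  0.23053376]), 'orientation': array([ 9.91445387e-01,  1.30519872e-01, -9.78125598e-05, -7.72813907e-04]), 'wrist_force': array([0.9872908 , 0.79436438, 0.89070943]), 'moment': array([ 0.04387682, -0.04621407, -0.02252269]), 'opening': 1.0008841667777737}
top [[486.2445182074436, 0.0, 321.01315375393204], [0.0, 486.2445182074436, 192.50358373632722], [0.0, 0.0, 1.0]] [[-0.0136, -0.9786, 0.2051, 0.2663], [-0.9999, 0.0131, -0.0035, 0.0746], [0.0007, -0.2051, -0.9787, 1.3529], [0.0, 0.0, 0.0, 1.0]]
side [[515.3685317767314, 0.0, 314.9345385568698], [0.0, 515.3685317767314, 198.10308017508484], [0.0, 0.0, 1.0]] [[0.9986, -0.0401, 0.0331, 0.5073], [-0.0464, -0.4004, 0.9152, -1.1389], [-0.0234, -0.9155, -0.4017, 0.6289], [0.0, 0.0, 0.0, 1.0]]
wrist [[317.4994973719303, 0.0, 317.8898157033648], [0.0, 317.4994973719303, 204.07017927025316], [0.0, 0.0, 1.0]] [[-0.0005, -0.9576, -0.2882, 0.0743], [1.0, -0.0003, -0.0008, -0.001], [0.0007, -0.2882, 0.9576, -0.1426], [0.0, 0.0, 0.0, 1.0]]
```

View pics/top0.png

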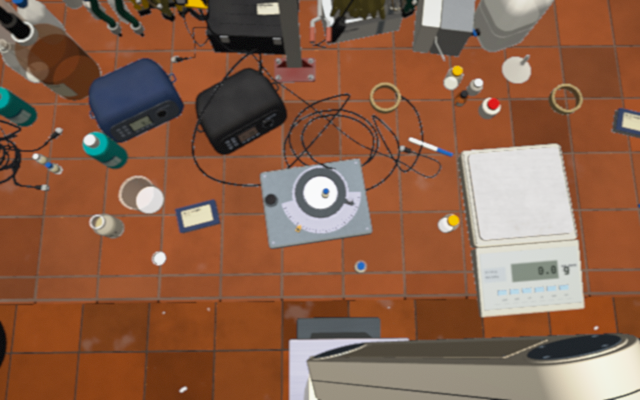

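View pics/side0.png

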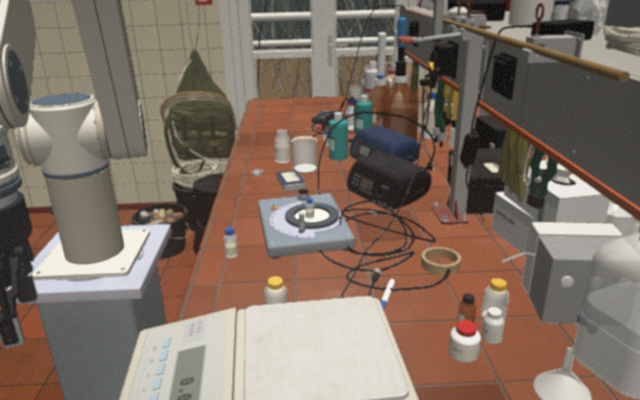

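```bash
python3 - <<'E'
import cv2
a=cv2.imread("pics/top0.png")[145:255,250:385]; cv2.imwrite("pics/topc.png",cv2.resize(a,None,fx=5.5,fy=5.5,interpolation=cv2.INTER_CUBIC)[:600])
a=cv2.imread("pics/side0.png")[180:260,250:365]; cv2.imwrite("pics/sidec.png",cv2.resize(a,None,fx=6.5,fy=6.5,interpolation=cv2.INTER_CUBIC))
E
```

```text
(no output)
```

View pics/topc.png

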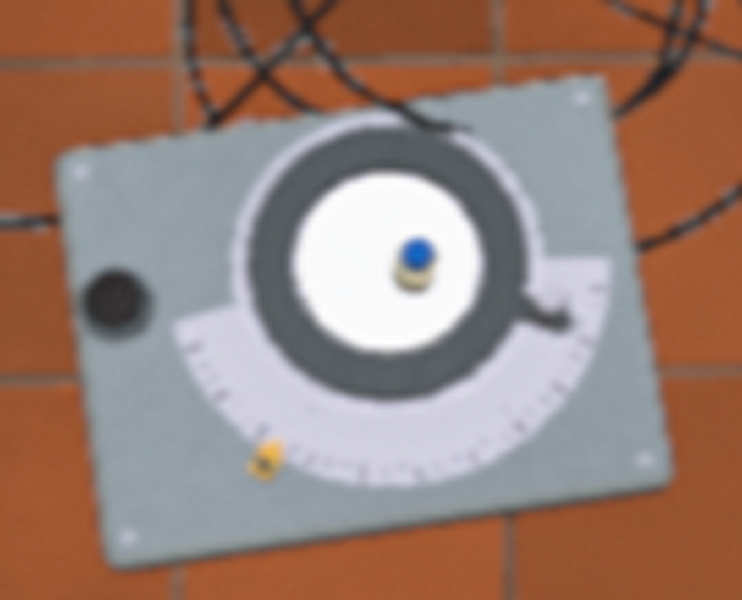

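View pics/sidec.png

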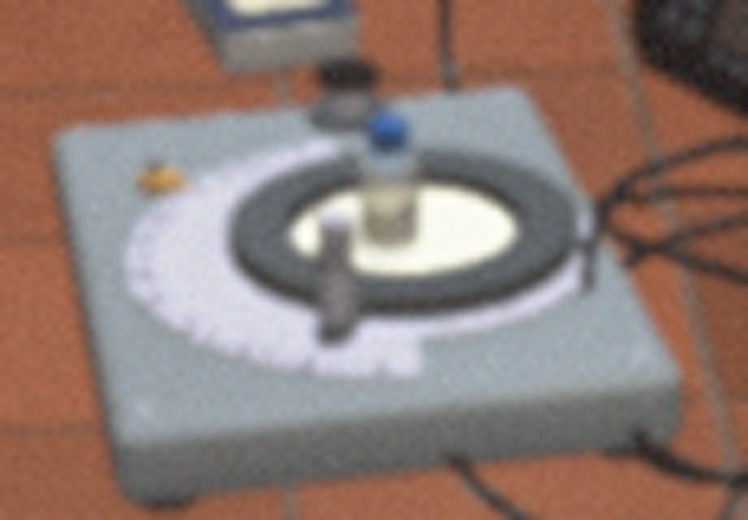

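```bash
cat > h.py <<'E'
import numpy as np,cv2
def ray(c,uv,z,T=None):
    K=c["intrinsics"]; T=c["cam_to_world"] if T is None else T
    d=T[:3,:3]@np.linalg.solve(K,[uv[0],uv[1],1]); o=T[:3,3]
    return o+d*(z-o[2])/d[2]
def proj(c,P,T=None):
    K=c["intrinsics"]; T=c["cam_to_world"] if T is None else T
    p=(np.linalg.inv(T)@np.r_[P,1])[:3]; p=K@p; return p[:2]/p[2]
def wristT(c,s):
    from scipy.spatial.transform import Rotation as R
    T=np.eye(4);T[:3,:3]=R.from_quat(s["orientation"]).as_matrix();T[:3,3]=s["eef_pos"]
    return T@c["mount"]
E
python3 - <<'E'
from h import *
c=np.load("top0.npz")
f=lambda u,v:(250+(u+.5)/5.5-.5,145+(v+.5)/5.5-.5)
W=lambda u,v,z:ray(c,f(u,v),z)
for n,u,v,z in [("LB",60,150,.04),("RB",606,78,.04),("RF",672,488,.04),("LF",108,568,.04),("ringc",388,263,.055),("windowc",388,262,.048),("key",116,298,.063),("rider",267,458,.05),("ridertip",272,440,.0475),("vialcap",418,252,.103),("vial foot",411,285,.048),("pointer",570,325,.0475),("posttop",555,310,.094)]:
    print(n,W(u,v,z).round(4))
E
```

```text
LB [0.6024 0.2375 0.04  ]
RB [ 0.6365 -0.0399  0.04  ]
RF [ 0.4266 -0.0661  0.04  ]
LF [0.391  0.2115 0.04  ]
ringc [0.5386 0.0724 0.055 ]
windowc [0.5406 0.0723 0.048 ]
key [0.5212 0.2063 0.063 ]
rider [0.4428 0.133  0.05  ]
ridertip [0.452  0.1306 0.0475]
vialcap [0.5337 0.058  0.103 ]
vial foot [0.5287 0.0611 0.048 ]
pointer [ 0.5075 -0.0176  0.0475]
posttop [ 0.5063 -0.0073  0.094 ]
```

{"name": "carry_out", "arguments": {"xyz": [[0.5,0.8,0],[1.0,1.6,0],[1.5,2.4,0],[2.0,3.2,0],[2.5,4.0,0],[3.0,4.8,0],[3.5,5.6,0],[4.0,6.4,0]], "spin": [0,0,0,0,0,0,0,0], "hand": [1,1,1,1,1,1,1,1], "squeeze": 20}}

```text
time_s: 0.82
eef_pos: [0.3222, -0.3456, 0.2307]
orientation: [0.991, 0.13, -0.0, -0.001]
wrist_force: [1.4, 0.4, 0.4]
opening: 0.001
```

{"name": "carry_out", "arguments": {"xyz": [[0.6,0.8,0],[1.2,1.6,0],[1.8,2.4,0],[2.4,3.2,0],[3.0,4.0,0],[3.6,4.8,0],[4.2,5.6,0],[4.6,6.4,0]], "spin": [1,2,3,4,5,6,7,8], "hand": [1,1,1,1,1,1,1,1]}}

```text
time_s: 1.48
eef_pos: [0.508, -0.0877, 0.2308]
orientation: [0.851, 0.525, 0.0, -0.0]
wrist_force: [1.2, -1.4, -0.1]
opening: 0.0
```

{"name": "carry_out", "arguments": {"xyz": [[0.5,0.8,0],[1.0,1.6,0],[1.0,1.6,0],[1.0,1.6,0]], "spin": [1,1,1,1], "hand": [1,1,1,1]}}

```text
time_s: 1.82
eef_pos: [0.5485, -0.0219, 0.2304]
orientation: [0.822, 0.57, -0.0, -0.0]
wrist_force: [-0.9, -0.2, -0.2]
opening: 0.002
```

```bash
cat > snap.py <<'E'
import sys,cv2,numpy as np
from workcell import arm
from h import *
t=sys.argv[1]
for n in sys.argv[2:]:
    s=arm.sense(); c=arm.read_camera(n); cv2.imwrite(f"pics/{n}{t}.png",c["pixels"][:,:,::-1])
    c["cam_to_world"]=wristT(c,s) if n=="wrist" else c["cam_to_world"]
    np.savez(f"{n}{t}.npz",**c)
print(s["time_s"],s["eef_pos"].round(4),s["qpos"].round(2),s["wrist_force"].round(2),s["orientation"].round(3))
E
python3 snap.py 1 top wrist
```

```text
1.8667 [ 0.5477 -0.0231  0.2303] [-0.06  0.31  1.8   0.    1.03  0.3 ] [-1.2   0.02 -0.42] [ 0.822  0.569 -0.    -0.   ]
```

View pics/wrist1.png

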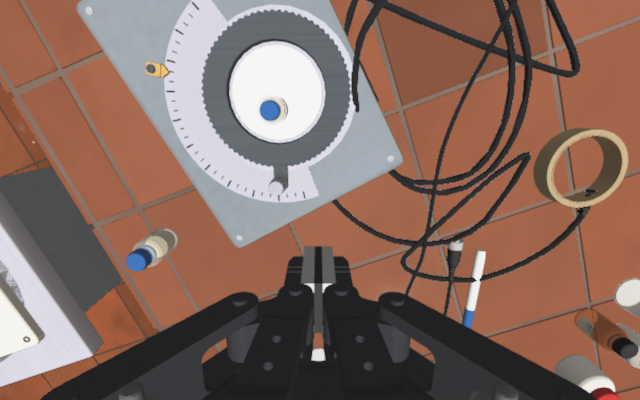

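```bash
python3 - <<'E'
import cv2
a=cv2.imread("pics/wrist1.png")
cv2.imwrite("pics/w1a.png",cv2.resize(a[0:210,130:370],None,fx=3.3,fy=2.85*3.3/2.85,interpolation=cv2.INTER_CUBIC)[:600])
E
```

```text
(no output)
```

View pics/w1a.png

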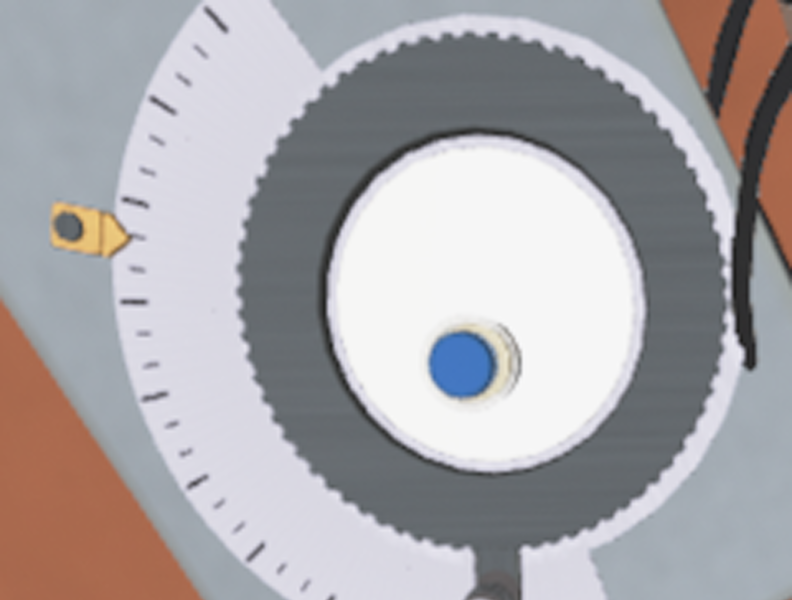

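```bash
python3 - <<'E'
from h import *
from scipy.optimize import least_squares
c=np.load("wrist1.npz")
f=lambda u,v:(130+(u+.5)/3.3-.5,(v+.5)/3.3-.5)
W=lambda u,v,z:ray(c,f(u,v),z)
P=np.array([W(*p,.055) for p in[(240,285),(475,35),(725,290),(300,470),(690,430),(650,105),(300,115),(400,535)]])[:,:2]
r=least_squares(lambda q:np.hypot(*(P-q[:2]).T)-q[2],[.54,.07,.07]);print("ring",r.x,np.abs(r.fun).max())
Pw=np.array([W(*p,.048) for p in[(330,300),(480,137),(645,300),(500,472)]])[:,:2]
r2=least_squares(lambda q:np.hypot(*(Pw-q[:2]).T)-q[2],[.54,.07,.04]);print("win",r2.x)
O=r.x[:2]
def show(n,p):
    d=p[:2]-O; print(n,p.round(4),"r",np.hypot(*d).round(4),"psi",np.arctan2(-d[1],-d[0]).round(3))
show("tip",W(131,239,.0475)); show("riderscrew",W(68,226,.054))
show("post",ray(c,(277,184),.094)); show("ptr",ray(c,(282,193),.0475))
d=W(462,365,.103);show("vialcap",d)
# finger tips in tool frame
E
python3 - <<'E'
import cv2
a=cv2.imread("pics/wrist1.png")
cv2.imwrite("pics/w1b.png",cv2.resize(a[150:300,220:420],None,fx=4,fy=4,interpolation=cv2.INTER_CUBIC))
E
```

```text
ring [0.54099771 0.07353608 0.07009515] 0.0017393420039648194
win [0.54195877 0.07333305 0.04628635]
tip [0.4533 0.128  0.0475] r 0.1033 psi -0.556
riderscrew [0.4407 0.1357 0.054 ] r 0.118 psi -0.554
post [ 0.5165 -0.0009  0.094 ] r 0.0783 psi 1.253
ptr [ 0.5081 -0.0197  0.0475] r 0.0989 psi 1.231
vialcap [0.5366 0.0596 0.103 ] r 0.0146 psi 1.267
```

View pics/w1b.png

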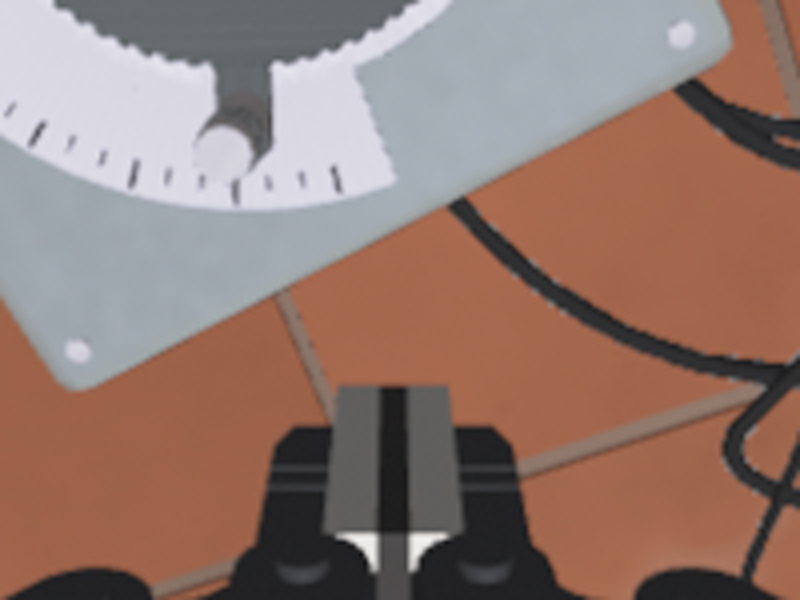

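{"name": "carry_out", "arguments": {"xyz": [[0,0.1,-0.8],[0,0.1,-1.6],[0,0.1,-2.4],[0,0.1,-3.2],[0,0.1,-3.7],[0,0.1,-4.0],[0,0.1,-4.05],[0,0.1,-4.05]], "spin": [0,0,0,0,0,0,0,0], "hand": [1,1,1,1,1,1,1,1]}}

```text
time_s: 2.58
eef_pos: [0.5469, -0.0207, 0.0683]
orientation: [0.823, 0.568, -0.001, -0.001]
wrist_force: [0.2, 0.9, 0.8]
opening: -0.001
```

```bash
python3 snap.py 2 top wrist
```

```text
2.6333 [ 0.5477 -0.0205  0.0691] [-0.06  0.55  1.89  0.    0.7   0.3 ] [-0.25  0.6   0.65] [ 0.823  0.568 -0.    -0.   ]
```

View pics/wrist2.png

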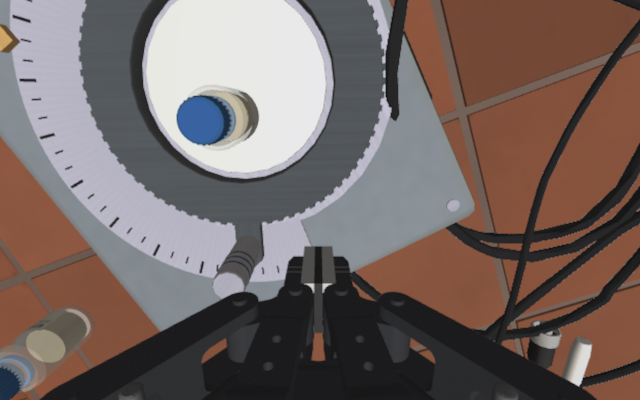

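```bash
cat > plan.py <<'E'
import sys
from h import *
from workcell import arm
s=arm.sense(); p=s["eef_pos"]; q=s["orientation"]; phi=2*np.arctan2(q[1],q[0])
O=np.array([.540,.073]); sb=float(sys.argv[1]); 
print("phi",phi.round(3),"s,rad:",end="")
d=p[:2]-O
for a in [float(x) for x in sys.argv[2:]]:
    P=O+.083*np.array([-np.cos(a),-np.sin(a)])+sb*np.array([np.sin(a),-np.cos(a)])
    print(a,((P-p[:2])/.04).round(2),((a-phi)/np.radians(6)).round(2))
E
python3 plan.py .0215 1.27 1.235 1.2 1.15 1.1 1.05 1.0 .95
```

```text
phi 1.209 s,rad:1.27 [-0.31  0.19] 0.58
1.235 [-0.38  0.2 ] 0.25
1.2 [-0.46  0.21] -0.09
1.15 [-0.56  0.22] -0.56
1.1 [-0.67  0.24] -1.04
1.05 [-0.77  0.27] -1.52
1.0 [-0.87  0.3 ] -2.0
0.95 [-0.97  0.33] -2.47
```

{"name": "carry_out", "arguments": {"xyz": [[-0.1,0.1,0],[-0.2,0.15,0],[-0.3,0.2,0],[-0.38,0.2,0],[-0.46,0.21,0],[-0.56,0.22,0],[-0.67,0.24,0],[-0.67,0.24,0]], "spin": [0,0,0,0,-0.1,-0.5,-1.0,-1.0], "hand": [1,1,1,1,1,1,1,1]}}

```text
time_s: 3.35
eef_pos: [0.5209, -0.0106, 0.0699]
orientation: [0.852, 0.524, 0.0, 0.0]
wrist_force: [-0.0, -0.0, 0.5]
opening: -0.001
```

```bash
python3 snap.py 3 top wrist; python3 plan.py .0215 1.05 1.0 .95 .9 .85 .8 .75 .7
```

```text
3.4 [ 0.521  -0.0107  0.0698] [-0.04  0.52  1.95  0.    0.67  0.42] [-0.09  0.09 -0.62] [0.851 0.525 0.    0.   ]
phi 1.106 s,rad:1.05 [-0.1   0.03] -0.53
1.0 [-0.2   0.06] -1.01
0.95 [-0.3   0.09] -1.49
0.9 [-0.4   0.13] -1.97
0.85 [-0.49  0.18] -2.44
0.8 [-0.59  0.23] -2.92
0.75 [-0.68  0.29] -3.4
0.7 [-0.77  0.35] -3.88
```

View pics/wrist3.png

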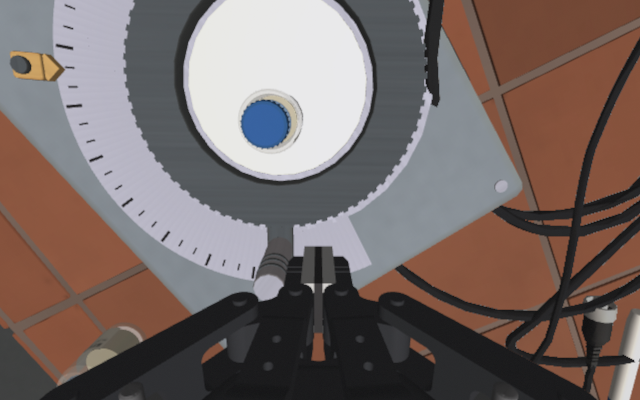

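{"name": "carry_out", "arguments": {"xyz": [[-0.1,0.03,0],[-0.2,0.06,0],[-0.3,0.09,0],[-0.4,0.13,0],[-0.49,0.18,0],[-0.59,0.23,0],[-0.68,0.29,0],[-0.77,0.35,0]], "spin": [-0.5,-1.0,-1.5,-2.0,-2.4,-2.9,-3.4,-3.9], "hand": [1,1,1,1,1,1,1,1]}}

```text
time_s: 4.12
eef_pos: [0.4907, 0.0031, 0.0698]
orientation: [0.94, 0.341, 0.0, 0.0]
wrist_force: [1.0, -1.2, 0.0]
opening: 0.001
```

```bash
python3 snap.py 4 wrist; python3 plan.py .0215 .65 .6 .55 .5 .45 .4 .35 .3
```

```text
4.1167 [0.4907 0.0031 0.0698] [-0.02  0.49  2.02 -0.    0.63  0.86] [ 1.02 -1.18  0.04] [0.94  0.341 0.    0.   ]
phi 0.693 s,rad:0.65 [-0.07  0.05] -0.41
0.6 [-0.15  0.12] -0.89
0.55 [-0.23  0.2 ] -1.37
0.5 [-0.31  0.27] -1.84
0.45 [-0.38  0.35] -2.32
0.4 [-0.45  0.43] -2.8
0.35 [-0.51  0.52] -3.28
0.3 [-0.57  0.61] -3.75
```

View pics/wrist4.png

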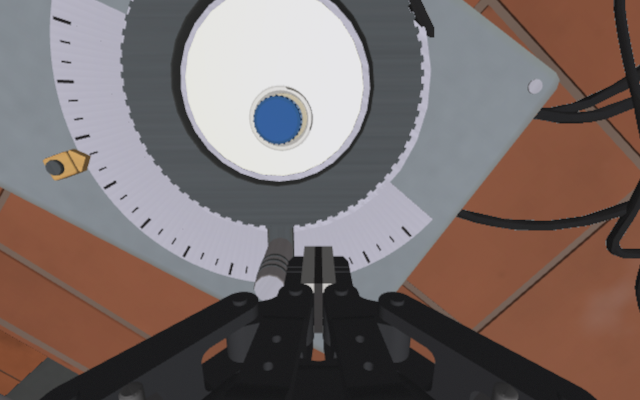

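In contact: the lever sits at (280,240), just left of the fingers at about (290,270), and has moved round with them. Force is about 1.5 N. I'll continue along the arc.

{"name": "carry_out", "arguments": {"xyz": [[-0.07,0.05,0],[-0.15,0.12,0],[-0.23,0.2,0],[-0.31,0.27,0],[-0.38,0.35,0],[-0.45,0.43,0],[-0.51,0.52,0],[-0.57,0.61,0]], "spin": [-0.4,-0.9,-1.4,-1.8,-2.3,-2.8,-3.3,-3.75], "hand": [1,1,1,1,1,1,1,1]}}

```text
time_s: 4.83
eef_pos: [0.4675, 0.0278, 0.0698]
orientation: [0.989, 0.15, 0.0, 0.0]
wrist_force: [2.0, -1.3, 0.5]
opening: -0.001
```

```bash
python3 plan.py .0215 .25 .2 .15 .1 .05 0 -.05 -.1
```

```text
phi 0.3 s,rad:0.25 [-0.06  0.1 ] -0.48
0.2 [-0.11  0.19] -0.96
0.15 [-0.16  0.29] -1.43
0.1 [-0.2   0.39] -1.91
0.05 [-0.23  0.49] -2.39
0.0 [-0.26  0.59] -2.87
-0.05 [-0.29  0.7 ] -3.34
-0.1 [-0.3  0.8] -3.82
```

{"name": "carry_out", "arguments": {"xyz": [[-0.06,0.1,0],[-0.11,0.19,0],[-0.16,0.29,0],[-0.2,0.39,0],[-0.23,0.49,0],[-0.26,0.59,0],[-0.29,0.7,0],[-0.3,0.8,0]], "spin": [-0.5,-1.0,-1.4,-1.9,-2.4,-2.9,-3.3,-3.8], "hand": [1,1,1,1,1,1,1,1]}}

```text
time_s: 5.5
eef_pos: [0.4555, 0.0597, 0.0698]
orientation: [0.999, -0.049, 0.0, 0.001]
wrist_force: [-0.8, -2.7, 1.6]
opening: -0.006
```

```bash
python3 snap.py 5 wrist; python3 plan.py .0215 -.15 -.2 -.25 -.3 -.34 -.38 -.41 -.44
```

```text
5.5 [0.4555 0.0597 0.0698] [ 0.11  0.46  2.08 -0.    0.59  1.77] [-0.8  -2.69  1.6 ] [ 0.999 -0.049  0.     0.001]
phi -0.101 s,rad:-0.15 [-0.02  0.1 ] -0.47
-0.2 [-0.03  0.2 ] -0.95
-0.25 [-0.03  0.31] -1.43
-0.3 [-0.03  0.42] -1.9
-0.34 [-0.02  0.5 ] -2.28
-0.38 [-0.01  0.59] -2.67
-0.41 [-0.    0.65] -2.95
-0.44 [0.01 0.72] -3.24
```

View pics/wrist5.png

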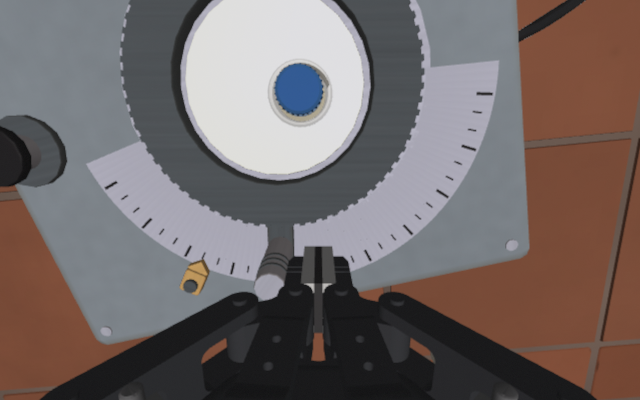

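{"name": "carry_out", "arguments": {"xyz": [[-0.02,0.1,0],[-0.03,0.2,0],[-0.03,0.31,0],[-0.03,0.42,0],[-0.02,0.5,0],[-0.01,0.58,0],[-0.01,0.58,0]], "spin": [-0.5,-1.0,-1.4,-1.9,-2.3,-2.6,-2.6], "hand": [1,1,1,1,1,1,1]}}

```text
time_s: 6.13
eef_pos: [0.4551, 0.0836, 0.0697]
orientation: [0.983, -0.184, -0.0, 0.0]
wrist_force: [0.5, 0.3, 0.2]
opening: -0.003
```

```bash
python3 snap.py 6 wrist top; python3 -c "
import cv2
a=cv2.imread('pics/wrist6.png')[200:310,180:340]
cv2.imwrite('pics/w6c.png',cv2.resize(a,None,fx=5,fy=5,interpolation=cv2.INTER_CUBIC))"
```

```text
6.1833 [0.455  0.0834 0.0697] [ 0.16  0.47  2.08 -0.    0.6   2.1 ] [-0.43  0.06  0.18] [ 0.983 -0.184 -0.     0.   ]
```

View pics/w6c.png

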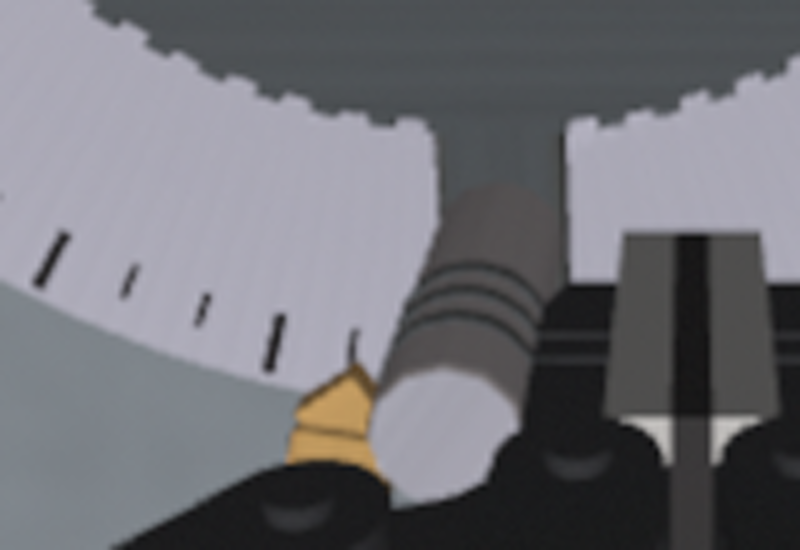

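```bash
cat > meas.py <<'E'
from h import *
from scipy.optimize import least_squares
import sys
def psi(c,uv,z,O):
    p=ray(c,uv,z)[:2]-O; return np.hypot(*p).round(4),np.arctan2(-p[1],-p[0]).round(4)
E
python3 - <<'E'
from meas import *
c=np.load("wrist6.npz")
O=np.array([.5405,.073])
g=lambda u,v:(180+(u+.5)/5-.5,200+(v+.5)/5-.5)
print("tip",psi(c,g(353,366),.0475,O))
for a,b,v in[(437,567,150),(440,568,200)]:
    l=psi(c,g(a,v),.053,O);r=psi(c,g(b,v),.053,O);print(l,r,(l[1]+r[1])/2)
print("top",psi(c,g(445,430),.094,O))
# ring centre check in this view
im=cv2.imread("pics/wrist6.png");
for a in np.arange(-3.14,3.14,.05):
    for z,rad,col in((.055,.07,(0,0,255)),(.048,.0435,(0,255,0)),(.042,.111,(255,0,0))):
        p=proj(c,np.r_[O+rad*np.array([np.cos(a),np.sin(a)]),z]); 
        if abs(p[0])<2000 and abs(p[1])<2000: cv2.circle(im,tuple(int(round(x)) for x in p),1,col,-1)
cv2.imwrite("pics/w6d.png",im)
E
```

```text
tip (np.float64(0.103), np.float64(-0.5627))
(np.float64(0.0726), np.float64(-0.4771)) (np.float64(0.0725), np.float64(-0.2844)) -0.38075000000000003
(np.float64(0.0784), np.float64(-0.4686)) (np.float64(0.0783), np.float64(-0.2911)) -0.37985
top (np.float64(0.0814), np.float64(-0.3853))
```

View pics/w6d.png

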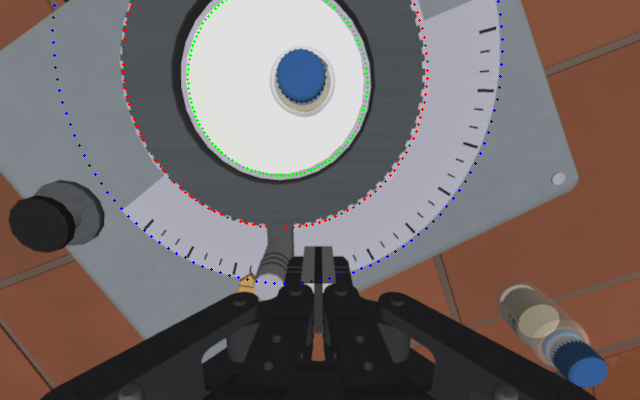

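```bash
python3 plan.py .0215 -.40 -.43 -.46 -.49 -.51 -.53 -.54 -.55
```

```text
phi -0.37 s,rad:-0.4 [0.   0.05] -0.29
-0.43 [0.02 0.12] -0.57
-0.46 [0.03 0.18] -0.86
-0.49 [0.04 0.24] -1.14
-0.51 [0.05 0.29] -1.34
-0.53 [0.06 0.33] -1.53
-0.54 [0.07 0.35] -1.62
-0.55 [0.08 0.37] -1.72
```

{"name": "carry_out", "arguments": {"xyz": [[0,0.05,0],[0.02,0.12,0],[0.03,0.18,0],[0.04,0.24,0],[0.05,0.29,0],[0.06,0.33,0],[0.07,0.35,0],[0.07,0.36,0]], "spin": [-0.3,-0.6,-0.9,-1.1,-1.3,-1.5,-1.6,-1.7], "hand": [1,1,1,1,1,1,1,1]}}

```text
time_s: 6.9
eef_pos: [0.4577, 0.0977, 0.0696]
orientation: [0.963, -0.271, -0.0, 0.0]
wrist_force: [-0.3, -1.2, -0.3]
opening: -0.001
```

```bash
python3 snap.py 7 wrist top; python3 -c "
import cv2
a=cv2.imread('pics/wrist7.png')[200:310,180:340]
cv2.imwrite('pics/w7c.png',cv2.resize(a,None,fx=5,fy=5,interpolation=cv2.INTER_CUBIC))"
```

```text
6.95 [0.4577 0.0978 0.0697] [ 0.19  0.47  2.06 -0.    0.61  2.31] [-0.37 -1.93  0.04] [ 0.963 -0.271 -0.     0.   ]
```

View pics/w7c.png

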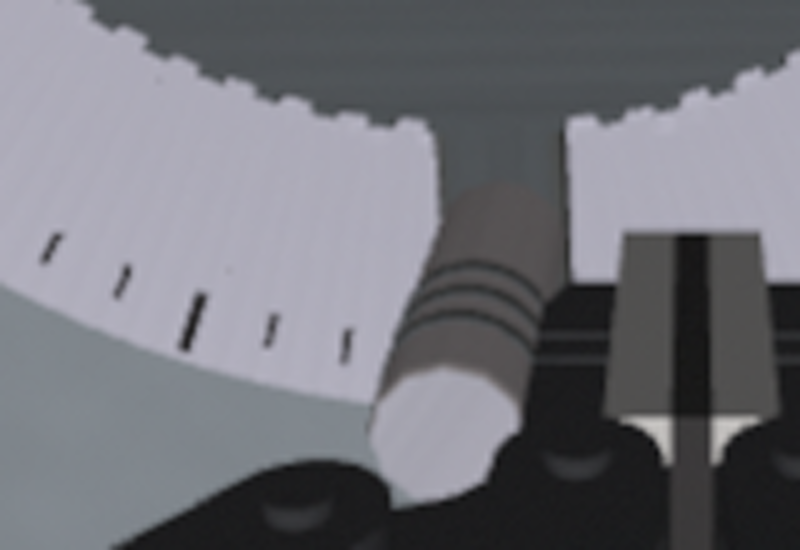

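```bash
python3 - <<'E'
from meas import *
c=np.load("wrist7.npz")
O=np.array([.5405,.073])
g=lambda u,v:(180+(u+.5)/5-.5,200+(v+.5)/5-.5)
for a,b,v in[(437,567,150),(440,568,200)]:
    l=psi(c,g(a,v),.053,O);r=psi(c,g(b,v),.053,O);print(l,r,(l[1]+r[1])/2)
print("top",psi(c,g(445,430),.094,O))
# scale mark check
c6=np.load("wrist6.npz")
print("mark6",psi(c6,g(353,345),.042,O),psi(c6,g(275,340),.042,O)); print("mark7",psi(c,g(346,345),.042,O),psi(c,g(270,330),.042,O),psi(c,g(193,320),.042,O))
E
python3 plan.py .0215 -.56 -.565 
```

```text
(np.float64(0.0728), np.float64(-0.6408)) (np.float64(0.0729), np.float64(-0.449)) -0.5449
(np.float64(0.0786), np.float64(-0.6333)) (np.float64(0.0787), np.float64(-0.4567)) -0.5449999999999999
top (np.float64(0.0817), np.float64(-0.5509))
mark6 (np.float64(0.1035), np.float64(-0.573)) (np.float64(0.1051), np.float64(-0.6607))
mark7 (np.float64(0.1038), np.float64(-0.7484)) (np.float64(0.104), np.float64(-0.8363)) (np.float64(0.1057), np.float64(-0.9219))
phi -0.548 s,rad:-0.56 [0.01 0.03] -0.11
-0.565 [0.02 0.04] -0.16
```

{"name": "carry_out", "arguments": {"xyz": [[0.01,0.03,0],[0.01,0.03,0],[0.01,0.03,0],[0.01,0.03,0]], "spin": [-0.1,-0.1,-0.1,-0.1], "hand": [1,1,1,1]}}

```text
time_s: 7.33
eef_pos: [0.4582, 0.099, 0.0697]
orientation: [0.961, -0.276, -0.0, 0.0]
wrist_force: [0.7, -0.9, -0.4]
opening: 0.001
```

{"name": "carry_out", "arguments": {"xyz": [[-0.1,-0.2,0],[-0.25,-0.4,0],[-0.35,-0.6,0],[-0.35,-0.6,0.5],[-0.35,-0.6,1.2],[-0.35,-0.6,1.9],[-0.35,-0.6,2.4],[-0.35,-0.6,2.4]], "spin": [0,0,0,0,0,0,0,0], "hand": [1,1,1,1,1,1,1,1]}}

```text
time_s: 8.0
eef_pos: [0.446, 0.0745, 0.1691]
orientation: [0.961, -0.276, 0.003, -0.001]
wrist_force: [0.7, 0.2, 0.2]
opening: -0.002
```

```bash
python3 snap.py 8 wrist top; python3 -c "
import cv2
a=cv2.imread('pics/wrist8.png');cv2.imwrite('pics/w8c.png',cv2.resize(a[80:230,200:360],None,fx=4,fy=4,interpolation=cv2.INTER_CUBIC))"
```

```text
8.05 [0.445  0.0745 0.1674] [ 0.14  0.27  2.05 -0.    0.82  2.27] [-0.35 -1.1   0.27] [ 0.961 -0.276  0.002 -0.   ]
```

View pics/wrist8.png

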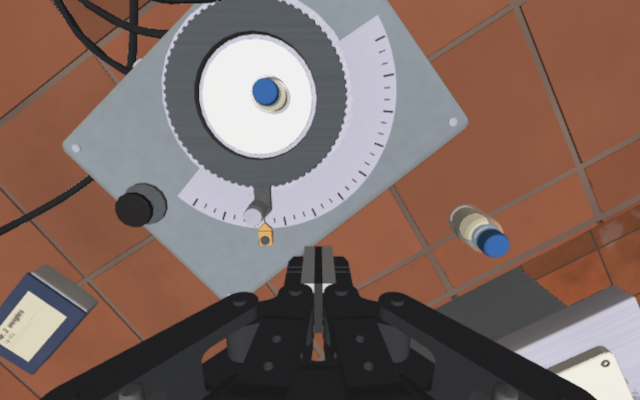

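View pics/w8c.png

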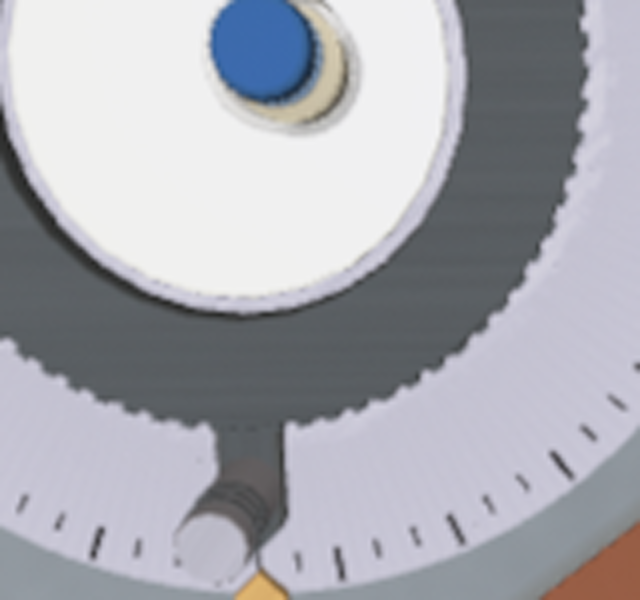

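```bash
python3 - <<'E'
from meas import *
c=np.load("wrist8.npz"); O=np.array([.5405,.073])
print("key",ray(c,(133,209),.063))
g=lambda u,v:(200+(u+.5)/4-.5,80+(v+.5)/4-.5)
print("tip",psi(c,g(261,572),.0475,O)); l=psi(c,g(216,440),.053,O);r=psi(c,g(284,440),.053,O);print(l,r)
c=np.load("top0.npz");print("ptr gap; vial",psi(np.load("wrist8.npz"),g(259,555),.0475,O))
print(ray(np.load("wrist8.npz"),(265,91),.103))
E
```

```text
key [0.52308374 0.2082263  0.063     ]
tip (np.float64(0.1039), np.float64(-0.5595))
(np.float64(0.0728), np.float64(-0.6567)) (np.float64(0.0728), np.float64(-0.4601))
ptr gap; vial (np.float64(0.0999), np.float64(-0.5621))
[0.5354789  0.05931571 0.103     ]
```

{"name": "carry_out", "arguments": {"xyz": [[0.45,0.75,0],[0.9,1.5,0],[1.35,2.25,0],[1.75,3.0,0],[1.95,3.34,0],[1.95,3.34,-0.5],[1.95,3.34,-1.2],[1.95,3.34,-1.7]], "spin": [1,2,3,4,5,5,5,5], "hand": [1,1,1,1,1,1,1,1]}}

```text
time_s: 8.77
eef_pos: [0.5204, 0.2075, 0.0948]
orientation: [1.0, -0.017, -0.001, 0.001]
wrist_force: [-0.6, -0.8, 0.6]
opening: 0.007
```

```bash
python3 snap.py 9 wrist side
```

```text
8.8167 [0.518  0.2064 0.0914] [ 0.36  0.53  1.86 -0.    0.76  1.96] [-1.3  -1.13 -2.89] [ 1.    -0.018 -0.004  0.002]
```

View pics/wrist9.png

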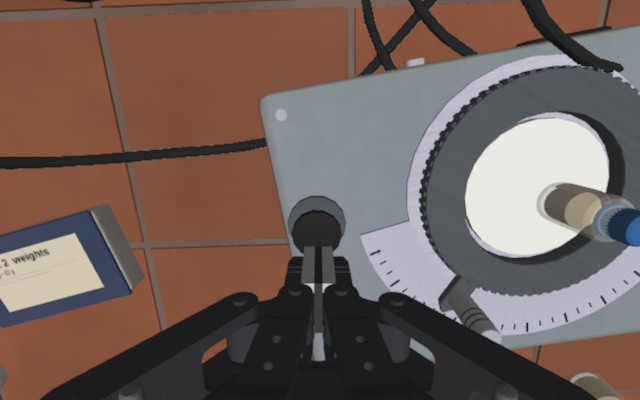

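{"name": "carry_out", "arguments": {"xyz": [[0.12,0.04,0],[0.12,0.04,-0.3],[0.12,0.04,-0.5],[0.12,0.04,-0.6],[0.12,0.04,-0.7],[0.12,0.04,-0.8],[0.12,0.04,-0.9],[0.12,0.04,-0.9]], "spin": [0,0,0,0,0,0,0,0], "hand": [1,1,1,1,1,1,1,1]}}

```text
time_s: 9.53
eef_pos: [0.5232, 0.208, 0.0571]
orientation: [1.0, -0.018, -0.004, 0.002]
wrist_force: [-0.3, -0.2, -0.3]
opening: -0.003
```

```bash
python3 snap.py 10 wrist side
```

```text
9.5833 [0.5232 0.208  0.0572] [ 0.36  0.59  1.85 -0.    0.7   1.96] [ 0.05  1.13 -0.38] [ 1.    -0.018 -0.004  0.002]
```

{"name": "carry_out", "arguments": {"xyz": [[0,0,-0.04],[0,0,-0.08],[0,0,-0.11],[0,0,-0.13]], "spin": [0,0,0,0], "hand": [1,1,1,1]}}

```text
time_s: 9.97
eef_pos: [0.5235, 0.2082, 0.0529]
orientation: [1.0, -0.018, -0.004, 0.002]
wrist_force: [-4.4, -1.3, 20.0]
opening: 0.001
```

```bash
python3 snap.py 11 wrist side; python3 -c "
import cv2
a=cv2.imread('pics/wrist11.png');cv2.imwrite('pics/w11c.png',cv2.resize(a[170:300,250:390],None,fx=4,fy=4,interpolation=cv2.INTER_CUBIC))"
```

```text
10.0167 [0.5235 0.2082 0.053 ] [ 0.36  0.6   1.85 -0.    0.7   1.96] [-2.25 -1.39 10.58] [ 1.    -0.018 -0.004  0.002]
```

View pics/w11c.png

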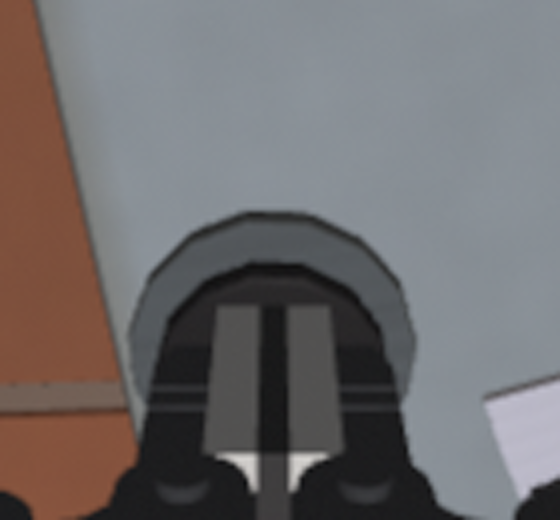

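{"name": "carry_out", "arguments": {"xyz": [[0,0,-0.03],[0,0,-0.04],[0,0,-0.04],[0,0,-0.04]], "spin": [0,0,0,0], "hand": [1,1,1,1]}}

```text
time_s: 10.4
eef_pos: [0.5235, 0.2082, 0.0529]
orientation: [1.0, -0.018, -0.003, 0.001]
wrist_force: [-5.2, -1.7, 18.3]
opening: 0.003
```

{"name": "carry_out", "arguments": {"xyz": [[0,0,0.3],[0,0,1.0],[0,0,1.8],[-0.5,0,2.6],[-1.2,0,3.2],[-1.9,-0.3,3.5],[-2.2,-0.6,3.5],[-2.2,-0.6,3.5]], "spin": [0,0,0,0,0,0,0,0], "hand": [1,1,1,1,1,1,1,1]}}

```text
time_s: 11.07
eef_pos: [0.4327, 0.1829, 0.1934]
orientation: [1.0, -0.017, -0.004, 0.002]
wrist_force: [0.1, 0.1, -0.5]
opening: -0.001
```

```bash
python3 snap.py 12 side top wrist;  python3 -c "
import cv2
a=cv2.imread('pics/side12.png');cv2.imwrite('pics/s12c.png',cv2.resize(a[180:260,250:365],None,fx=6.5,fy=6.5,interpolation=cv2.INTER_CUBIC))"
```

```text
11.1667 [0.4358 0.1843 0.1931] [0.37 0.26 1.98 0.   0.9  1.98] [ 0.39  0.01 -0.44] [ 1.    -0.018 -0.003  0.001]
```

View pics/wrist12.png

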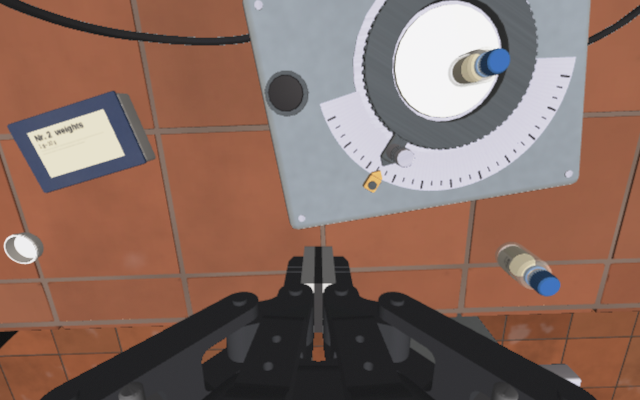

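View pics/s12c.png

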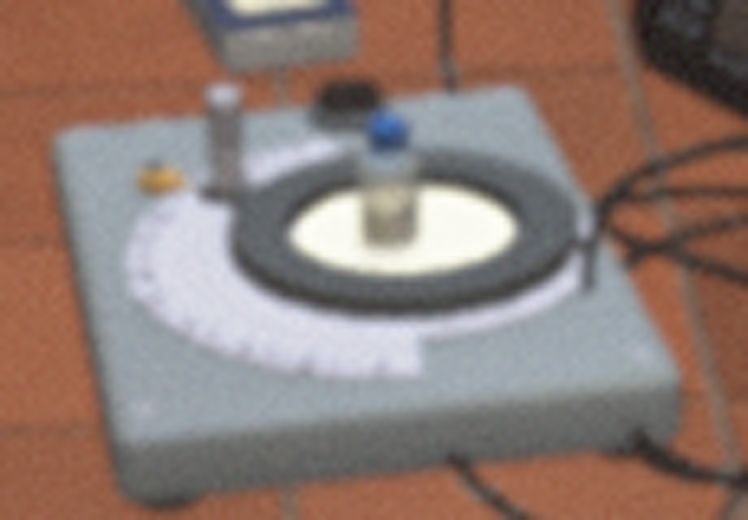

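```bash
python3 snap.py 13 wrist; python3 - <<'E'
from meas import *
im=cv2.imread("pics/wrist13.png");c=np.load("wrist13.npz");O=np.array([.5405,.073])
for a,r,z in((-.56,.099,.0475),(-.56,.1035,.0475)):
    print(proj(c,np.r_[O-r*np.array([np.cos(a),np.sin(a)]),z]))
cv2.imwrite("pics/w13c.png",cv2.resize(im[110:210,330:450],None,fx=6,fy=6,interpolation=cv2.INTER_CUBIC))
E
```

```text
11.2167 [0.4364 0.1846 0.193 ] [0.37 0.26 1.98 0.   0.9  1.98] [0.82 0.4  0.57] [ 1.    -0.018 -0.003  0.001]
[382.7412647  166.46460879]
[380.03606153 170.66819479]
```

View pics/w13c.png

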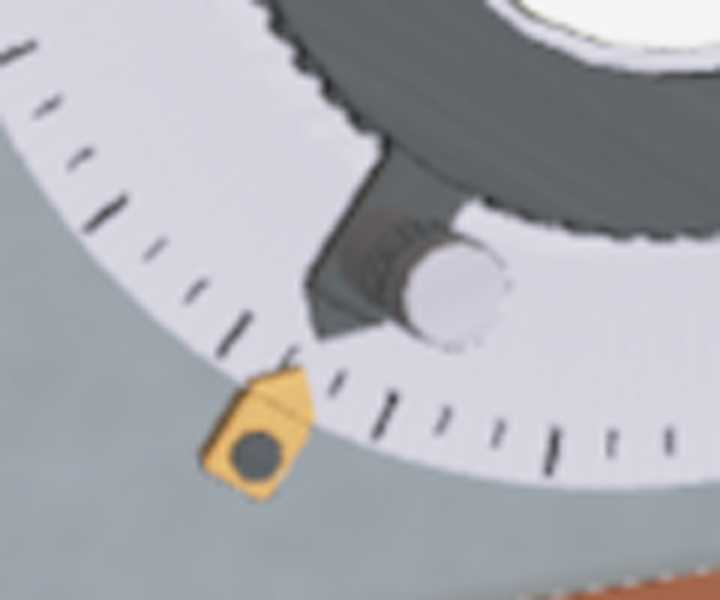

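Pointer tip (320,337) and rider tip (300,367) in the crop lie on one radial line with a small gap between them. The key is down and the arm is clear, so I'm handing in.

```bash
python3 -c "
from workcell import arm
print(arm.sign_off())"
```

```text
the job is handed in; nothing more can be done
None
```

I pushed the lever post round its arc with the shut fingers until the pointer faced the index rider, then pushed the lock key fully down with the fingertips. The job is handed in; the sign-off gave no verdict.

- **Pointer:** before the key push, the last measured angles from the same zero were ring -0.558 rad and rider -0.560 rad, against a limit of 0.052. After the key push I did not re-measure the angle. The close-up still showed the pointer tip and rider tip on one radial line.
- **Lock key:** the fingertips bottomed at z = 0.053 m with about 18–20 N. After the arm lifted away, the side picture showed the cap still down.
- **Left alone:** before-and-after side views showed no visible shift of the stage, and the sample vial still upright in place. I did not check the squat vial, marker and tin for movement, but the arm never worked near them.
- **Forces and time:** wrist force readings while pushing the lever stayed around 3 N at most. The last clock reading was 11.2 s, with the arm clear of everything.

No check failed. The only disagreement was about 2 mm between the top and wrist cameras on the ring's centre, which is within their stated calibration.

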